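# Snap the missing cap onto a model board's stand-off stud

## Task

Press the cap feeder's treadle down to its stop so that it pushes out a red cap, then press that cap, open side down, onto the one bare brass stud of the model's baseboard until it clicks home. Keep pressing firmly on the cap after the click, so that the rubber washer under it stays squeezed, and finish while still pressing it like that: do not let go. Leave the other things on the table where they are.

Things in the scene. Friction and masses are not known exactly. Their poses are not given: they have to be found in the camera images.
- pedal (a joint): cap feeder's treadle, rad: 0 up (its spring returns it), 0.35 at its bottom stop. Steel plate 100 x 50 mm, black rubber pad at its free end, which points to the feeder's -x and drops 34 mm; hinged at the end away from the robot. About 3 N at the pad to start it, 7 N at the stop. It drives the pusher 206 mm per rad; both spring back when let go and the cap stays out
- pedal_pad (a point): centre of the top of the treadle's rubber pad, where to press, 80 mm from the hinge; moves with the treadle: about 61 mm above the table when up, 34 mm at the stop. With the treadle up its axes are parallel to the feeder's
- feeder: grey cap feeder, fixed; origin centre of its underside, x from open apron to closed back. Base 12 mm thick; apron from x = -90 to 2 mm, 90 mm wide, with a 5 mm high stop lip at x = -80 mm; clear hood over x = 2 to 92 mm, 52 mm wide, top 52 mm above the table; treadle hinge at (50, -100, 24) mm, treadle runs to about x = -45 mm
- pickup (a point): point on the apron (12 mm above the table) over which the cap's centre stands once the treadle has been fully pressed, within about 5 mm, up to 15 mm further out to -x if pressed fast; 49 mm in front of the hood
- cap: red snap cap, round, 36 mm across, 30 mm tall, flat top, 25 g; origin centre of its underside, z up through the top. Open below: mouth 22 mm across in a 3 mm thick lip; inside 30 mm across, 26 mm deep. Starts upright under the feeder's hood at about feeder x = +22 mm, where it cannot be gripped
- stud: the bare brass stud, fixed; origin on its axis at its foot (12 mm above the table), z up. Neck 19 mm across, tapered tip 45 mm above the origin; three sprung steel balls at 32 mm, 27 mm across them. The cap's lip meets the balls with its underside at 36 mm; pushing takes about 10 N at most, then the force drops (the click) by 32 mm and the cap runs on down to the washer
- washer: black rubber washer round the foot of the stud's neck, 34 mm across; origin at the stud's origin (when not squeezed). Its top, on which the cap comes to rest, is 24 mm above the stud's origin; it gives at 2 N and then 4 N per mm, down to a stop at 3 mm (14 N)
- board: plywood baseboard with a white study model, fixed; 170 (x) x 230 (y) x 12 mm, origin centre of its underside. Four studs at (+-60, +-90) mm; three already have red caps of the same kind (tops 54 mm above the board). The model's buildings stand within |y| < 30 mm, up to 50 mm above the board's top
- annex: small loose wooden massing block, 28 x 34 x 22 mm, lying on the baseboard; origin centre of underside; bystander
- tape: yellow roll of tape lying flat, 68 mm across, 19 mm high; origin centre of underside; bystander
- glue: white bottle, 44 mm across, 100 mm high; origin centre of underside; bystander
- mug: white mug, 76 mm across, 90 mm high; origin centre of underside; bystander
- driver: orange-handled screwdriver lying on the table close to the robot, 160 mm long; bystander
- jar: amber jar, 60 mm across, 70 mm high; origin centre of underside; bystander
- weight: dark steel paperweight with a knob, 56 mm across, 55 mm high; origin centre of underside; bystander

How it is judged (in metres and radians):
On the way, in this order (a step that is already met when the one before it is completed fails the run):
1. the treadle is pressed down to its stop (value of joint pedal above 0.305 rad), for 0.1 s.
2. the cap is out of the feeder and lifted clear of it (height (world z) of cap above 0.035 m), for 0.1 s.
3. the cap has clicked home on the bare stud and the pressing goes on (horizontal distance between cap and stud below 0.004 m and z of cap in the frame of stud between 0.017 and 0.0255 m and angle between cap's own z axis and vertical below 0.12 rad and contact force between cap and washer above 5 N and contact force between the fingers and cap above 3 N), for 0.5 s.
At the end, for the whole second after the job is handed in: the cap sits upright and centred (4 mm, 0.12 rad) on the bare stud, past the click and on the washer (its underside 17 to 25.5 mm above the stud's foot), the robot's fingers still touch it (over 3 N) and it presses on the washer with more than 5 N (all of step 3); the arm keeps its last pose, push and grip.
It fails at once if a bystander is moved by more than 30 mm (distance of any of annex, tape, glue, mug, driver, jar, weight from where it was at the start of the episode above 0.03 m).
It also fails if it takes over 61 s, if anything falls off the work surface, if the arm or the gripper's body presses on something with over 40 N, if the wrist force passes 120 N, or if a joint passes its speed limit or range.

## Robot

A 6-joint arm with a two-finger parallel gripper is mounted at the origin on the work surface. World frame = base frame: x ahead of the robot, y to its left, z up, the work surface at z = 0. Lengths are in mm, angles in rad, forces in N, time in s.
With the tool pointing down it reaches from about 325 to 775 mm from the base axis. Payload 5.5 kg.
Tool frame: the origin (TCP) lies on the centre line of the jaws, within the pads' length; the fingertips stand 25 mm ahead of it and the grasp point (between the pads) lies 6 mm ahead of it; z points along the fingers, y is the line along which they close (so a half turn about z gives the same grasp; the last joint's range is limited). The gripper opens to 85 mm and grips with 20 to 120 N. Pads are 22 mm wide; open, the fingers measure 114 mm over their backs; the gripper's body (76 mm by 85 mm) begins 54 mm behind the grasp point. The pads swing forward as they close: fully open they stand 13 mm farther back than shut.
Start: joints at [-1.188, 0.091, 1.231, -0, 1.82, -0.057], TCP at [255.457, -542.917, 256.275] pointing down, gripper open.
Joint ranges: [-2.87, 2.87], [-0.86, 2.18], [0.17, 2.46], [-1.51, 4.65], [0.06, 2.69], [-2.65, 2.65]. Speed limits (rad/s): [2.57, 2.57, 3.01, 3.14, 3.14, 3.14].

## Interface

Orientations are given as a unit quaternion [w, x, y, z].
In Python, from station import arm gives the robot as it stands. The module is installed in compiled form; this text tells all that it offers.
- The arm moves only by the shell command python3 -m inch 'ROWS'. ROWS is JSON, a list of rows, each an object with "rotation": the turn, a rotation vector about the world's x, y, z as a fraction of full scale, a list of three; "translation": the shift along the world's x, y, z as a fraction of full scale, a list of three; "fingers": the opening, from 0 (shut) to 1 (fully open). A call has exactly 8 rows; each row is the pose to reach, as a shift and turn from the pose commanded when the call began; what a row does not reach only later rows make up. Full scale, the value 1, is 80 mm for a shift and 0.5 rad for a turn. A row lasts 1/8 s, in which the tool goes at most 62.5 mm and 10.7 degrees, less where a joint would pass 70% of its speed; a pose out of reach is approached as far as the arm can. A call with a number of a shift or a turn outside -1 to 1 is refused whole. A call with a gripper value outside its range is refused whole. The fingers move at their own pace and stop on an object; the grip force is fixed at half the most. Time passes only in rows, so rows that repeat a pose let the fingers close, or fill a call up. It gives the time, the measured TCP pose, the force, the opening and the grip force at its end, in the units of the state.
- arm.state(): the state, without advancing time (a new reading comes with each control period).
- arm.camera(name): name is "scene" or "top" or "wrist"; returns a dict with "img" (420x560x3 uint8, red, green, blue), "range_z" (420x560 float32, mm along the optical axis (not along the pixel's ray), 0 where there is no reading), "fx", "fy", "cx", "cy" (pixels), "D" ([k1, k2, p1, p2, k3] as OpenCV has them; the pictures are not rectified), "origin" and "rotation" of the camera in the world; the wrist camera has in their place "mount" (4x4, takes a point from camera to tool coordinates, whose origin is the TCP and whose axes are the flange's). Camera axes: x right, y down, z forward; pixel columns grow to the right and rows downward; lengths in mm; the calibration is good to about 2 mm. A picture is of the moment at which its call begins: read the wrist's pose just before it.
- arm.finish_job(): hands the job in; it is judged then, once.
The state is a dict: "clock": time; "joint_pos": joint angles; "dq": joint speeds; "effort": joint torques, N m; "eef_pos": TCP position; "ee_rot": TCP orientation; "contact_force": force on the tool from outside, world axes, zero at the start; "torque": the same for the moment, N m; "grip_width": finger opening in mm; "grasp_force": force on a finger pad.
Only numpy, scipy, OpenCV 4.12 (cv2) and the standard library are available. Lean on these libraries where they do the work, as an engineer would, in place of code of your own. Each camera call takes 0.05 s, during which the arm holds its last target. There are 200 camera calls.

## Working session

There is one attempt and no reset: what is moved stays moved. The work goes in short steps, Python scripts to look and compute and a shell command to move; the robot and the scene stay as the last step left them, time stands still between calls to the robot, and variables do not carry over. Pictures are saved under pics/ and viewed, at most 10 in all, crops included, and the job is handed in when it is done.

```bash
mkdir -p pics; cat > h.py <<'E'
import numpy as np, cv2
from station import arm
from scipy.spatial.transform import Rotation as R
def grab(n):
    s=arm.state(); c=arm.camera(n)
    K=np.array([[c['fx'],0,c['cx']],[0,c['fy'],c['cy']],[0,0,1.]]); D=np.array(c['D'],float)
    if n=='wrist':
        q=s['ee_rot']; T=np.eye(4); T[:3,:3]=R.from_quat([q[1],q[2],q[3],q[0]]).as_matrix(); T[:3,3]=s['eef_pos']
        M=T@np.array(c['mount']); o,Rm=M[:3,3],M[:3,:3]
    else:
        o=np.array(c['origin'],float); Rm=np.array(c['rotation'],float)
        if Rm.shape!=(3,3): Rm=R.from_quat([Rm[1],Rm[2],Rm[3],Rm[0]]).as_matrix()
    return c,K,D,o,Rm
def cloud(g):
    c,K,D,o,Rm=g; h,w=c['range_z'].shape
    u,v=np.meshgrid(np.arange(w),np.arange(h))
    p=cv2.undistortPoints(np.stack([u,v],-1).reshape(-1,1,2).astype(float),K,D).reshape(h,w,2)
    z=c['range_z'][...,None]
    return np.concatenate([p*z,z],-1)@Rm.T+o
def ray(g,u,v,h):
    c,K,D,o,Rm=g
    p=cv2.undistortPoints(np.array([[[u,v]]],float),K,D)[0,0]; d=Rm@[p[0],p[1],1]
    return o+d*(h-o[2])/d[2]
def save(g,n): cv2.imwrite('pics/'+n,cv2.cvtColor(g[0]['img'],cv2.COLOR_RGB2BGR))
E
python3 - <<'E'
from h import *
for n in('top','scene'):
    g=grab(n); save(g,n+'1.png'); np.savez(n+'.npz',P=cloud(g),img=g[0]['img']); print(n,g[3],g[4][:,2])
print(arm.state())
E
```

```text
top [ 334.26707292  -26.0016117  1348.76139285] [ 1.86115954e-01  3.39873959e-04 -9.82527728e-01]
scene [1544.3506928  -112.01077018 1088.34488788] [-0.69353466  0.04621225 -0.71893956]
{'clock': 0.1, 'joint_pos': array([-1.18770883e+00,  9.18236014e-02,  1.23173912e+00,  5.98630080e-06,
        1.81977540e+00, -5.67073718e-02]), 'dq': array([-2.48653337e-03, -5.02703752e-04, -8.30215741e-04, -5.07548839e-05,
        2.90246961e-04, -1.12359450e-03]), 'effort': array([ 4.19107339e-03, -4.60216177e+01, -4.19218683e+01,  9.01622866e-05,
        1.05877765e-02,  7.03416930e-06]), 'eef_pos': array([ 255.37733613, -542.72901459,  255.25479292]), 'ee_rot': array([-8.61607010e-04,  9.75919295e-01,  2.18130162e-01, -1.38926732e-04]), 'contact_force': array([ 0.24168761, -0.07537482,  0.40568448]), 'torque': array([-0.00561222, -0.00096737, -0.03554948]), 'grasp_force': 0.0, 'grip_width': 85.72343110455483}
```

View pics/top1.png

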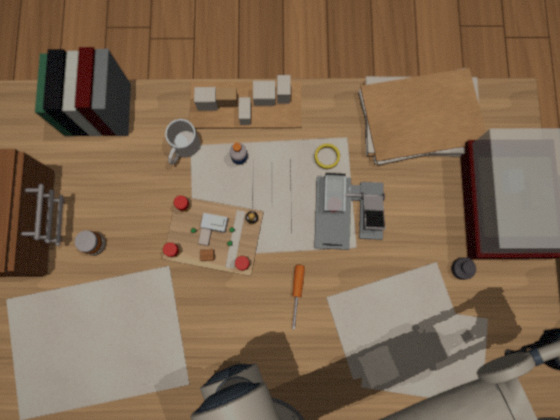

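View pics/scene1.png

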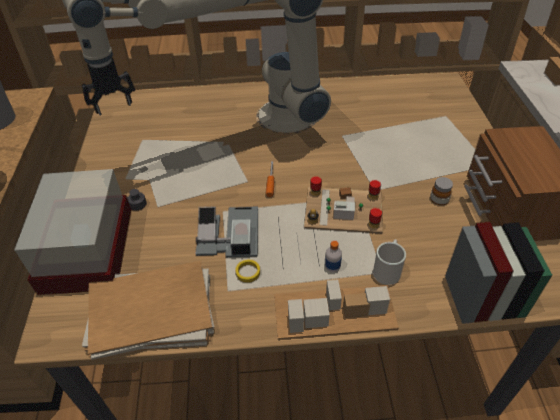

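Top view: feeder hood at about (335,193), apron at (333,230), treadle to the right with its black pad at (373,219); board with red caps at (181,203), (171,250), (242,263), and the bare stud at (252,217).

```bash
python3 - <<'E'
from h import *
g=grab('top'); img=g[0]['img']; P=cloud(g)
hsv=cv2.cvtColor(img,cv2.COLOR_RGB2HSV)
m=(((hsv[...,0]<8)|(hsv[...,0]>172))&(hsv[...,1]>170)&(hsv[...,2]>90)).astype(np.uint8)
m[:190]=0;m[280:]=0;m[:,:150]=0;m[:,270:]=0
n,l,st,ce=cv2.connectedComponentsWithStats(m)
for i in range(1,n):
    if st[i,4]>30:
        w=l==i; w&=P[...,2]>55
        print(ce[i],st[i,4],ray(g,*ce[i],66)[:2],P[w].mean(0))
print('stud tip',ray(g,252,217,57),'washer',ray(g,252,217,36),P[210:225:3,246:260:2,2].round())
for n_,u,v,h in[('pad',373,219,61),('pick',334,228,12)]: print(n_,ray(g,u,v,h),P[v,u])
# feeder: base region and treadle
Z=P[...,2]
for nm,(a,b,c,d),lo,hi in [('feederbase',(314,352,170,252),8,16),('hood',(314,356,170,252),47,58),('tread',(358,388,178,242),40,75)]:
    s=np.zeros(Z.shape,bool); s[c:d,a:b]=1; s&=(Z>lo)&(Z<hi)
    p=P[s]; r=cv2.minAreaRect(p[:,:2].astype(np.float32)); print(nm,len(p),r,p[:,2].mean(), cv2.boxPoints(r).round().tolist())
crop=cv2.resize(img[160:285,150:400],None,fx=3.2,fy=3.2,interpolation=cv2.INTER_CUBIC)
cv2.imwrite('pics/crop.png',cv2.cvtColor(crop,cv2.COLOR_RGB2BGR))
E
```

```text
[180.39583333 202.33333333] 144 [589.32339384 206.20814185] [589.41866137 206.16272417  66.1368838 ]
[170.00729927 249.02919708] 137 [472.70665115 228.25132858] [471.64342812 226.27258823  76.26636124]
[245.         263.71428571] 35 [436.24597115  44.13158591] [436.2292579   44.11372646  66.25460491]
stud tip [553.17917252  27.93595191  57.        ] washer [556.73799856  28.81280799  36.        ] [[13. 18. 11. 13. 13. 13. 19.]
 [35. 34. 58. 56. 35. 35. 15.]
 [38. 54. 55. 57. 60. 38. 41.]
 [37. 27. 47. 52. 53. 36. 15.]
 [13. 42. 39. 41. 32. 13. 13.]]
pad [ 546.41680518 -273.08455408   61.        ] [ 546.14192529 -272.76441165   62.66853713]
pick [ 531.3877402  -181.21719968   12.        ] [ 530.97112987 -180.88915485   14.82521668]
feederbase 1412 ((579.2952270507812, -180.2936553955078), (96.56201171875, 208.5937042236328), 89.68621826171875) 12.47187801870779 [[475.0, -228.0], [683.0, -229.0], [684.0, -133.0], [475.0, -131.0]]
hood 762 ((620.0181274414062, -181.27587890625), (52.4964714050293, 98.14432525634766), 87.21798706054688) 53.01135561786836 [[570.0, -205.0], [668.0, -210.0], [670.0, -157.0], [572.0, -153.0]]
tread 491 ((558.4735107421875, -278.0644226074219), (50.289554595947266, 75.02687072753906), 87.8299560546875) 56.457746294738726 [[520.0, -302.0], [595.0, -305.0], [597.0, -254.0], [522.0, -252.0]]
```

View pics/crop.png

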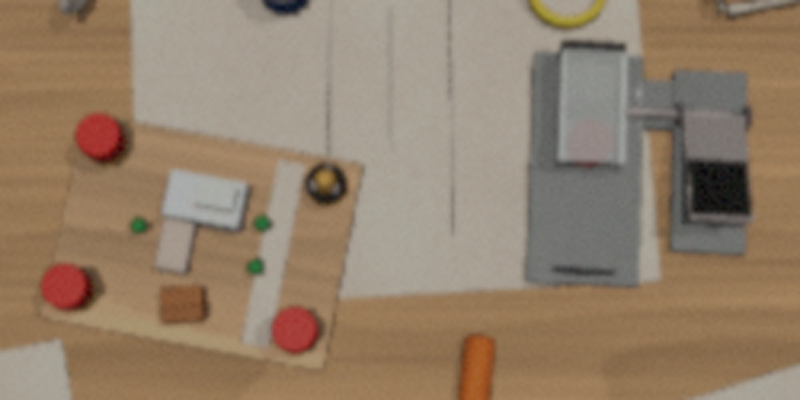

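The crop shows the brass stud with washer at the board's near-right corner and the cap under the front half of the hood. The three caps put the fourth stud at about (556,29), which agrees with the direct ray. I'll move over the treadle for a close look.

```bash
python3 -m inch '[{"translation":[0.2,0.2,0],"rotation":[0,0,-0.2],"fingers":0},{"translation":[0.4,0.4,0],"rotation":[0,0,-0.4],"fingers":0},{"translation":[0.6,0.6,0],"rotation":[0,0,-0.6],"fingers":0},{"translation":[0.8,0.8,0],"rotation":[0,0,-0.8],"fingers":0},{"translation":[1,1,0],"rotation":[0,0,-0.96],"fingers":0},{"translation":[1,1,0],"rotation":[0,0,-0.96],"fingers":0},{"translation":[1,1,0],"rotation":[0,0,-0.96],"fingers":0},{"translation":[1,1,0],"rotation":[0,0,-0.96],"fingers":0}]'
for i in 1 2; do :; done
python3 -m inch '[{"translation":[0.2,0.2,0],"rotation":[0,0,0],"fingers":0},{"translation":[0.4,0.4,0],"rotation":[0,0,0],"fingers":0},{"translation":[0.6,0.6,0],"rotation":[0,0,0],"fingers":0},{"translation":[0.8,0.8,0],"rotation":[0,0,0],"fingers":0},{"translation":[1,1,0],"rotation":[0,0,0],"fingers":0},{"translation":[1,1,0],"rotation":[0,0,0],"fingers":0},{"translation":[1,1,0],"rotation":[0,0,0],"fingers":0},{"translation":[1,1,0],"rotation":[0,0,0],"fingers":0}]'
python3 -m inch '[{"translation":[0.2,0.2,0],"rotation":[0,0,0],"fingers":0},{"translation":[0.4,0.4,0],"rotation":[0,0,0],"fingers":0},{"translation":[0.6,0.6,0],"rotation":[0,0,0],"fingers":0},{"translation":[0.8,0.8,0],"rotation":[0,0,0],"fingers":0},{"translation":[1,1,0],"rotation":[0,0,0],"fingers":0},{"translation":[1,1,0],"rotation":[0,0,0],"fingers":0},{"translation":[1,1,0],"rotation":[0,0,0],"fingers":0},{"translation":[1,1,0],"rotation":[0,0,0],"fingers":0}]'
python3 - <<'E'
from h import *
g=grab('wrist'); save(g,'w1.png'); P=cloud(g); np.savez('w1.npz',P=P); s=arm.state()
print(s['eef_pos'],s['ee_rot'],s['joint_pos'],s['clock'],g[3],g[4][:,2])
E
```

```text
clock: 1.15
eef_pos: [334.8, -463.4, 256.1]
ee_rot: [-0.0, 1.0, -0.02, -0.0]
contact_force: [0.4, 0.1, -0.6]
grip_width: 0.1
grasp_force: 0.0
clock: 2.15
eef_pos: [414.8, -383.7, 256.2]
ee_rot: [0.0, 1.0, -0.021, -0.0]
contact_force: [0.3, 0.2, 0.3]
grip_width: -0.1
grasp_force: 0.0
clock: 3.15
eef_pos: [494.8, -303.7, 256.3]
ee_rot: [0.0, 1.0, -0.021, -0.0]
contact_force: [-0.3, 0.5, 0.0]
grip_width: 0.1
grasp_force: 0.0
[ 494.87979411 -303.65335485  256.33716552] [ 9.38303810e-05  9.99785095e-01 -2.07304970e-02 -3.65540941e-05] [-6.08837551e-01  3.85477158e-02  1.28538663e+00 -2.02838982e-04
  1.81761502e+00  1.00337318e+00] 3.2 [ 569.01910536 -306.25833912  373.7622575 ] [-0.28560645  0.01235179 -0.95826739]
```

View pics/w1.png

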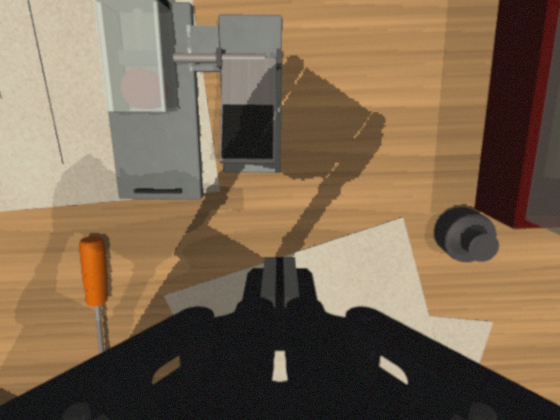

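Wrist view: pad spans about (222–274, 105–160), center (247,132); hood front edge at v≈110, lip at (157,190); fingers at (280,260).

```bash
python3 - <<'E'
from h import *
g=grab('wrist'); P=cloud(g)
for u,v in[(222,105),(274,105),(222,159),(274,159),(247,132)]: print('pad',u,v,ray(g,u,v,61).round(1),P[v,u].round(1))
for u,v in[(118,198),(200,197),(136,190),(181,190)]: print('apron',u,v,ray(g,u,v,12).round(1),P[v,u].round(1))
for u,v in[(109,110),(164,110)]: print('hoodfront top',ray(g,u,v,52).round(1),P[v,u].round(1))
E
```

```text
pad 222 105 [ 573.6 -256.6   61. ] [ 573.8 -254.1   45.1]
pad 274 105 [ 571.7 -301.5   61. ] [ 571.8 -301.2   45.7]
pad 222 159 [ 527.1 -252.5   61. ] [ 527.8 -253.4   65.9]
pad 274 159 [ 525.2 -299.3   61. ] [ 525.6 -299.4   63.9]
pad 247 132 [ 549.9 -276.6   61. ] [ 549.8 -276.5   59.3]
apron 118 198 [ 483.4 -128.1   12. ] [ 480.3 -121.7   -1. ]
apron 200 197 [ 480.8 -216.8   12. ] [ 480.7 -216.7   11.2]
apron 136 190 [ 491.4 -149.    12. ] [ 492.7 -151.7   18.1]
apron 181 190 [ 489.4 -197.3   12. ] [ 490.  -198.2   14.9]
hoodfront top [ 573.9 -153.7   52. ] [ 573.9 -153.7   51.9]
hoodfront top [ 571.7 -203.    52. ] [ 571.7 -202.9   51.6]
```

```bash
python3 -m inch '[{"translation":[0.11,0.07,-0.2],"rotation":[0,0,0],"fingers":0},{"translation":[0.22,0.13,-0.4],"rotation":[0,0,0],"fingers":0},{"translation":[0.33,0.2,-0.6],"rotation":[0,0,0],"fingers":0},{"translation":[0.44,0.26,-0.8],"rotation":[0,0,0],"fingers":0},{"translation":[0.55,0.33,-1],"rotation":[0,0,0],"fingers":0},{"translation":[0.55,0.33,-1],"rotation":[0,0,0],"fingers":0},{"translation":[0.55,0.33,-1],"rotation":[0,0,0],"fingers":0},{"translation":[0.55,0.33,-1],"rotation":[0,0,0],"fingers":0}]'
python3 -m inch '[{"translation":[0,0,-0.2],"rotation":[0,0,0],"fingers":0},{"translation":[0,0,-0.4],"rotation":[0,0,0],"fingers":0},{"translation":[0,0,-0.6],"rotation":[0,0,0],"fingers":0},{"translation":[0,0,-0.75],"rotation":[0,0,0],"fingers":0},{"translation":[0,0,-0.85],"rotation":[0,0,0],"fingers":0},{"translation":[0,0,-0.9],"rotation":[0,0,0],"fingers":0},{"translation":[0,0,-0.95],"rotation":[0,0,0],"fingers":0},{"translation":[0,0,-1],"rotation":[0,0,0],"fingers":0}]'
python3 -m inch '[{"translation":[0,0,-0.05],"rotation":[0,0,0],"fingers":0},{"translation":[0,0,-0.1],"rotation":[0,0,0],"fingers":0},{"translation":[0,0,-0.14],"rotation":[0,0,0],"fingers":0},{"translation":[0,0,-0.18],"rotation":[0,0,0],"fingers":0},{"translation":[0,0,-0.22],"rotation":[0,0,0],"fingers":0},{"translation":[0,0,-0.26],"rotation":[0,0,0],"fingers":0},{"translation":[0,0,-0.3],"rotation":[0,0,0],"fingers":0},{"translation":[0,0,-0.32],"rotation":[0,0,0],"fingers":0}]'
```

```text
clock: 4.25
eef_pos: [539.6, -277.0, 177.5]
ee_rot: [0.0, 1.0, -0.02, 0.001]
contact_force: [-0.4, 0.5, 0.8]
grip_width: -0.1
grasp_force: 0.0
clock: 5.25
eef_pos: [539.7, -276.6, 96.6]
ee_rot: [0.0, 1.0, -0.02, 0.0]
contact_force: [0.3, 0.1, 0.4]
grip_width: 0.2
grasp_force: 0.0
clock: 6.25
eef_pos: [539.3, -276.8, 71.0]
ee_rot: [0.0, 1.0, -0.02, -0.0]
contact_force: [-2.5, 0.4, 5.5]
grip_width: -0.1
grasp_force: 2.6
```

```bash
python3 -m inch '[{"translation":[0,0,-0.04],"rotation":[0,0,0],"fingers":0},{"translation":[0,0,-0.07],"rotation":[0,0,0],"fingers":0},{"translation":[0,0,-0.1],"rotation":[0,0,0],"fingers":0},{"translation":[0,0,-0.13],"rotation":[0,0,0],"fingers":0},{"translation":[0,0,-0.15],"rotation":[0,0,0],"fingers":0},{"translation":[0,0,-0.15],"rotation":[0,0,0],"fingers":0},{"translation":[0,0,-0.15],"rotation":[0,0,0],"fingers":0},{"translation":[0,0,-0.15],"rotation":[0,0,0],"fingers":0}]'
```

```text
clock: 7.25
eef_pos: [538.9, -276.8, 59.1]
ee_rot: [0.0, 1.0, -0.02, -0.001]
contact_force: [-5.5, 0.1, 7.0]
grip_width: -0.3
grasp_force: 3.1
```

```bash
python3 -m inch '[{"translation":[0,0,-0.02],"rotation":[0,0,0],"fingers":0},{"translation":[0,0,-0.03],"rotation":[0,0,0],"fingers":0},{"translation":[0,0,-0.04],"rotation":[0,0,0],"fingers":0},{"translation":[0,0,-0.05],"rotation":[0,0,0],"fingers":0},{"translation":[0,0,-0.05],"rotation":[0,0,0],"fingers":0},{"translation":[0,0,-0.05],"rotation":[0,0,0],"fingers":0},{"translation":[0,0,-0.05],"rotation":[0,0,0],"fingers":0},{"translation":[0,0,-0.05],"rotation":[0,0,0],"fingers":0}]'
python3 - <<'E'
from h import *
g=grab('wrist'); P=cloud(g); save(g,'w2.png')
E
```

```text
clock: 8.25
eef_pos: [539.0, -276.9, 58.7]
ee_rot: [0.001, 1.0, -0.02, 0.0]
contact_force: [-11.2, 4.3, 21.9]
grip_width: -0.2
grasp_force: 10.7
```

View pics/w2.png

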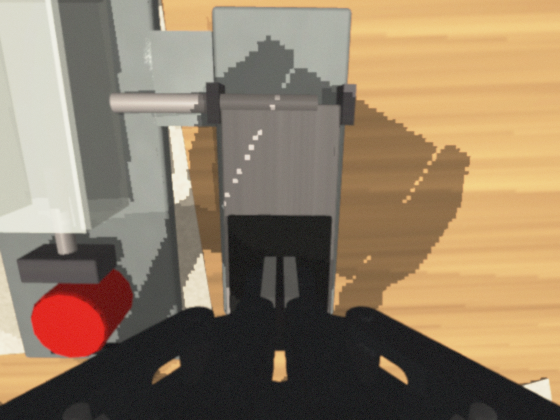

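The treadle is at its stop (force rose to 22 N), and the cap is out on the apron, its top at about (72,325).

```bash
python3 -m inch '[{"translation":[0,0,0.1],"rotation":[0,0,0],"fingers":0},{"translation":[0,0,0.2],"rotation":[0,0,0],"fingers":0},{"translation":[0,0,0.35],"rotation":[0,0,0],"fingers":0},{"translation":[0,0,0.5],"rotation":[0,0,0],"fingers":0},{"translation":[-0.1,0,0.7],"rotation":[0,0,0],"fingers":0},{"translation":[-0.25,0.15,0.9],"rotation":[0,0,0],"fingers":0},{"translation":[-0.4,0.3,1],"rotation":[0,0,0],"fingers":0},{"translation":[-0.5,0.5,1],"rotation":[0,0,0],"fingers":0}]'
python3 -m inch '[{"translation":[0,0.2,0.2],"rotation":[0,0,0],"fingers":0.3},{"translation":[0,0.4,0.4],"rotation":[0,0,0],"fingers":0.6},{"translation":[0,0.6,0.6],"rotation":[0,0,0],"fingers":0.7},{"translation":[0,0.75,0.7],"rotation":[0,0,0],"fingers":0.7},{"translation":[0,0.75,0.7],"rotation":[0,0,0],"fingers":0.7},{"translation":[0,0.75,0.7],"rotation":[0,0,0],"fingers":0.7},{"translation":[0,0.75,0.7],"rotation":[0,0,0],"fingers":0.7},{"translation":[0,0.75,0.7],"rotation":[0,0,0],"fingers":0.7}]'
cat >> h.py <<'E'
def red(g,h):
    hsv=cv2.cvtColor(g[0]['img'],cv2.COLOR_RGB2HSV); P=cloud(g)
    m=(((hsv[...,0]<8)|(hsv[...,0]>172))&(hsv[...,1]>150)&(hsv[...,2]>60)&(abs(P[...,2]-h)<5)).astype(np.uint8)
    n,l,st,ce=cv2.connectedComponentsWithStats(m)
    for i in range(1,n):
        if st[i,4]>100:
            p=P[l==i]; (cx,cy),r=cv2.minEnclosingCircle(np.percentile(p[:,:2],[1,99],axis=0).astype(np.float32))
            uv=np.argwhere(l==i)[:,::-1].astype(np.float32); (u,v),ru=cv2.minEnclosingCircle(uv)
            lo,hi=np.percentile(p,[1,99],axis=0)
            print('px',(u,v),ru,'ray',ray(g,u,v,h).round(1),'mean',p.mean(0).round(1),'ext',lo.round(1),hi.round(1))
E
python3 - <<'E'
from h import *
g=grab('wrist'); save(g,'w3.png'); red(g,42); print(arm.state()['eef_pos'],arm.state()['joint_pos'])
E
```

```text
clock: 9.3
eef_pos: [498.9, -236.6, 136.4]
ee_rot: [0.001, 1.0, -0.02, 0.001]
contact_force: [0.2, 0.4, -0.0]
grip_width: -0.1
grasp_force: 0.0
clock: 10.3
eef_pos: [499.2, -176.8, 190.0]
ee_rot: [-0.0, 1.0, -0.02, -0.001]
contact_force: [-0.3, 0.4, -0.3]
grip_width: 60.3
grasp_force: 0.0
px (282.7135314941406, 174.4348907470703) 22.540706634521484 ray [ 523.8 -179.6   42. ] mean [ 523.7 -179.8   41.7] ext [ 507.2 -195.8   39.3] [ 539.5 -163.6   43.3]
px (20.5, 276.5) 19.91240692138672 ray [445.1  47.4  42. ] mean [448.4  40.9  42.5] ext [431.3  35.6  37.6] [459.1  53.9  47. ]
[ 499.28175174 -176.81047686  190.18560265] [-4.04546074e-01 -1.01023498e-01  1.53887679e+00 -6.54747851e-05
  1.70458057e+00  1.20697867e+00]
```

View pics/w3.png

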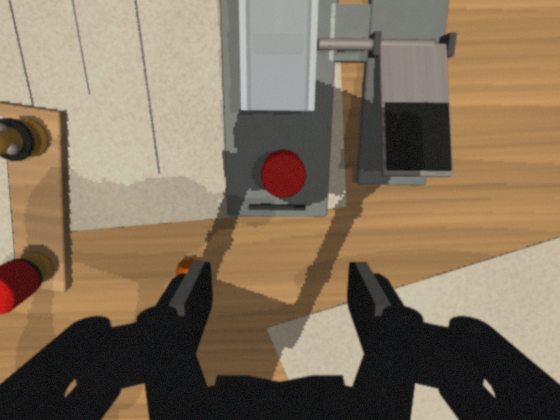

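Cap stands upright at (283,174), centre (523.8, −179.6), top at 42 as expected; treadle back up. Descend and grip.

```bash
python3 -m inch '[{"translation":[0.1,-0.01,-0.2],"rotation":[0,0,0],"fingers":0.7},{"translation":[0.2,-0.02,-0.4],"rotation":[0,0,0],"fingers":0.7},{"translation":[0.305,-0.035,-0.6],"rotation":[0,0,0],"fingers":0.7},{"translation":[0.305,-0.035,-0.8],"rotation":[0,0,0],"fingers":0.7},{"translation":[0.305,-0.035,-1],"rotation":[0,0,0],"fingers":0.7},{"translation":[0.305,-0.035,-1],"rotation":[0,0,0],"fingers":0.7},{"translation":[0.305,-0.035,-1],"rotation":[0,0,0],"fingers":0.7},{"translation":[0.305,-0.035,-1],"rotation":[0,0,0],"fingers":0.7}]'
python3 -m inch '[{"translation":[0,0,-0.2],"rotation":[0,0,0],"fingers":0.7},{"translation":[0,0,-0.4],"rotation":[0,0,0],"fingers":0.7},{"translation":[0,0,-0.6],"rotation":[0,0,0],"fingers":0.7},{"translation":[0,0,-0.7],"rotation":[0,0,0],"fingers":0.7},{"translation":[0,0,-0.8],"rotation":[0,0,0],"fingers":0.7},{"translation":[0,0,-0.87],"rotation":[0,0,0],"fingers":0.7},{"translation":[0,0,-0.9],"rotation":[0,0,0],"fingers":0.7},{"translation":[0,0,-0.9],"rotation":[0,0,0],"fingers":0.7}]'
python3 -m inch '[{"translation":[0,0,0],"rotation":[0,0,0],"fingers":0.5},{"translation":[0,0,0],"rotation":[0,0,0],"fingers":0.4},{"translation":[0,0,0],"rotation":[0,0,0],"fingers":0.2},{"translation":[0,0,0],"rotation":[0,0,0],"fingers":0.2},{"translation":[0,0,0],"rotation":[0,0,0],"fingers":0.2},{"translation":[0,0,0],"rotation":[0,0,0],"fingers":0.2},{"translation":[0,0,0],"rotation":[0,0,0],"fingers":0.2},{"translation":[0,0,0],"rotation":[0,0,0],"fingers":0.2}]'
```

```text
clock: 11.35
eef_pos: [524.3, -179.5, 111.8]
ee_rot: [0.0, 1.0, -0.02, 0.001]
contact_force: [-0.1, -0.2, 0.9]
grip_width: 59.3
grasp_force: 0.0
clock: 12.35
eef_pos: [523.9, -179.4, 38.8]
ee_rot: [0.0, 1.0, -0.02, 0.0]
contact_force: [-0.1, -0.4, 0.8]
grip_width: 59.8
grasp_force: 0.0
clock: 13.35
eef_pos: [524.3, -179.5, 39.4]
ee_rot: [0.0, 1.0, -0.02, 0.001]
contact_force: [0.6, 1.4, 5.7]
grip_width: 34.5
grasp_force: 59.7
```

Gripped (34.5 mm, 60 N). Lift and carry toward the stud, stopping short for a look.

```bash
python3 -m inch '[{"translation":[0,0,0.1],"rotation":[0,0,0],"fingers":0.2},{"translation":[0,0,0.25],"rotation":[0,0,0],"fingers":0.2},{"translation":[0,0,0.4],"rotation":[0,0,0],"fingers":0.2},{"translation":[0,0,0.6],"rotation":[0,0,0],"fingers":0.2},{"translation":[0,0,0.8],"rotation":[0,0,0],"fingers":0.2},{"translation":[0,0.2,1],"rotation":[0,0,0],"fingers":0.2},{"translation":[0,0.5,1],"rotation":[0,0,0],"fingers":0.2},{"translation":[0,0.8,1],"rotation":[0,0,0],"fingers":0.2}]'
python3 -m inch '[{"translation":[0,0.2,0.15],"rotation":[0,0,0],"fingers":0.2},{"translation":[0,0.4,0.3],"rotation":[0,0,0],"fingers":0.2},{"translation":[0,0.6,0.45],"rotation":[0,0,0],"fingers":0.2},{"translation":[0,0.8,0.6],"rotation":[0,0,0],"fingers":0.2},{"translation":[0,1,0.75],"rotation":[0,0,0],"fingers":0.2},{"translation":[0,1,0.75],"rotation":[0,0,0],"fingers":0.2},{"translation":[0,1,0.75],"rotation":[0,0,0],"fingers":0.2},{"translation":[0,1,0.75],"rotation":[0,0,0],"fingers":0.2}]'
python3 -m inch '[{"translation":[-0.03,0.2,0],"rotation":[0,0,0],"fingers":0.2},{"translation":[-0.06,0.4,0],"rotation":[0,0,0],"fingers":0.2},{"translation":[-0.1,0.6,0],"rotation":[0,0,0],"fingers":0.2},{"translation":[-0.12,0.75,0],"rotation":[0,0,0],"fingers":0.2},{"translation":[-0.12,0.75,0],"rotation":[0,0,0],"fingers":0.2},{"translation":[-0.12,0.75,0],"rotation":[0,0,0],"fingers":0.2},{"translation":[-0.12,0.75,0],"rotation":[0,0,0],"fingers":0.2},{"translation":[-0.12,0.75,0],"rotation":[0,0,0],"fingers":0.2}]'
python3 - <<'E'
from h import *
g=grab('wrist'); save(g,'w4.png'); P=cloud(g); s=arm.state();print(s['eef_pos'],s['joint_pos'])
m=(abs(P[...,2]-57)<4)&(abs(P[...,0]-555)<20)&(abs(P[...,1]-28)<20); print('tip',m.sum(),P[m].mean(0),np.argwhere(m).mean(0))
m=(abs(P[...,2]-36)<2.5)&(abs(P[...,0]-555)<25)&(abs(P[...,1]-28)<25); print('washer',m.sum(),np.percentile(P[m],[2,98],axis=0))
red(g,66)
c,K,D,o,Rm=g; p=P-s['eef_pos']; hsv=cv2.cvtColor(c['img'],cv2.COLOR_RGB2HSV)
m=(((hsv[...,0]<8)|(hsv[...,0]>172))&(hsv[...,1]>150)&(np.abs(p[...,0])<30)&(np.abs(p[...,1])<30)&(np.abs(p[...,2])<60)); print('held',m.sum(),np.percentile(P[m],[2,50,98],axis=0).round(1) if m.any() else '')
E
```

```text
clock: 14.35
eef_pos: [524.0, -113.8, 119.8]
ee_rot: [-0.0, 1.0, -0.02, 0.001]
contact_force: [0.0, -0.6, -0.3]
grip_width: 34.5
grasp_force: 59.7
clock: 15.35
eef_pos: [523.6, -35.8, 177.8]
ee_rot: [0.0, 1.0, -0.02, -0.001]
contact_force: [-0.0, -0.3, 0.2]
grip_width: 34.8
grasp_force: 59.7
clock: 16.35
eef_pos: [514.3, 24.3, 178.7]
ee_rot: [0.0, 1.0, -0.02, -0.0]
contact_force: [0.8, 0.1, -0.3]
grip_width: 34.8
grasp_force: 59.8
[514.31590309  24.33872791 178.62209356] [-1.87815808e-02 -1.40470138e-01  1.59561971e+00 -2.06221146e-05
  1.68649159e+00  1.59284041e+00]
tip 398 [559.10019045  31.50485224  55.65892391] [152.93969849 267.25125628]
washer 787 [[543.43996969  16.0723702   34.07169978]
 [574.27154299  47.02387171  37.24987903]]
px (2.5, 115.0) 26.120014190673828 ray [592.  200.6  66. ] mean [590.6 196.9  65.2] ext [576.1 190.2  61.2] [607.3 206.1  67.6]
px (11.640625, 277.0) 23.141061782836914 ray [477.3 224.9  66. ] mean [475.9 223.8  65.4] ext [459.8 213.   61.2] [492.6 236.8  67.2]
held 7712 [[499.1   9.1 155.6]
 [519.1  24.8 180.8]
 [530.5  40.9 182.1]]
```

View pics/w4.png

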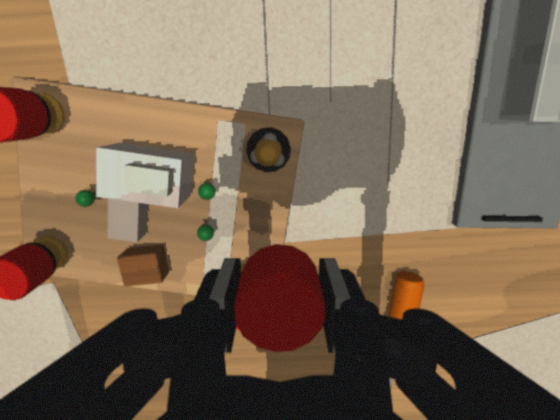

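The held cap's top is at (281,298), the stud tip at (268,150) with the washer round it; the annex is at (141,265). Measuring the held cap relative to the stud.

```bash
cat >> h.py <<'E'
def rel():
    g=grab('wrist'); P=cloud(g); t=np.array(arm.state()['eef_pos']); hsv=cv2.cvtColor(g[0]['img'],cv2.COLOR_RGB2HSV)
    m=((hsv[...,0]<8)|(hsv[...,0]>172))&(hsv[...,1]>150)&(np.abs(P[...,2]-t[2]-2.6)<2)&(np.abs(P-t).max(-1)<30)
    lo,hi=np.percentile(P[m][:,:2],[1,99],axis=0); 
    q=P[m][:,:2]; A=np.c_[2*q,np.ones(len(q))]
    hull=cv2.convexHull(q.astype(np.float32))[:,0]; c,r=cv2.minEnclosingCircle(hull)
    print('tcp',t.round(1),'held',m.sum(),'ext mid',((lo+hi)/2).round(1),(hi-lo).round(1),'circle',c,r)
    for nm,z0,dz,rr in(('tip',57,4,20),('washer',36,3,23)):
        k=(abs(P[...,2]-z0)<dz)&(np.hypot(P[...,0]-558,P[...,1]-31)<rr)
        if k.sum()>20: print(nm,k.sum(),cv2.minEnclosingCircle(P[k][:,:2].astype(np.float32)),P[k].mean(0))
    return g
E
python3 -c "
from h import *
rel()"
```

```text
tcp [514.3  24.4 178.7] held 5622 ext mid [513.8  25. ] [31.7 32.6] circle (513.4093627929688, 25.347326278686523) 18.14242172241211
tip 398 ((559.0952758789062, 31.686513900756836), 8.529128074645996) [559.07305759  31.58447593  55.64847281]
washer 800 ((558.708740234375, 31.44628143310547), 16.928020477294922) [560.51905399  31.11115779  35.658166  ]
```

```bash
python3 -m inch '[{"translation":[0.15,0.02,-0.1],"rotation":[0,0,0],"fingers":0.2},{"translation":[0.3,0.04,-0.2],"rotation":[0,0,0],"fingers":0.2},{"translation":[0.45,0.06,-0.4],"rotation":[0,0,0],"fingers":0.2},{"translation":[0.567,0.08,-0.6],"rotation":[0,0,0],"fingers":0.2},{"translation":[0.567,0.08,-0.8],"rotation":[0,0,0],"fingers":0.2},{"translation":[0.567,0.08,-0.95],"rotation":[0,0,0],"fingers":0.2},{"translation":[0.567,0.08,-1],"rotation":[0,0,0],"fingers":0.2},{"translation":[0.567,0.08,-1],"rotation":[0,0,0],"fingers":0.2}]'
python3 -c "
from h import *
g=rel(); save(g,'w5.png')
g=grab('scene'); cv2.imwrite('pics/s5.png',cv2.cvtColor(cv2.resize(g[0]['img'][150:270,270:430],None,fx=4,fy=4,interpolation=cv2.INTER_CUBIC),cv2.COLOR_RGB2BGR))"
```

```text
clock: 17.45
eef_pos: [559.5, 31.0, 98.8]
ee_rot: [0.0, 1.0, -0.02, 0.0]
contact_force: [-0.4, -1.0, -0.2]
grip_width: 35.0
grasp_force: 59.7
tcp [559.8  31.   99.3] held 5366 ext mid [559.   31.7] [31.3 31.9] circle (558.7685546875, 31.847896575927734) 17.75489616394043
washer 1039 ((559.206298828125, 31.63406753540039), 16.833209991455078) [566.77527264  31.33382156  35.57858626]
```

View pics/s5.png

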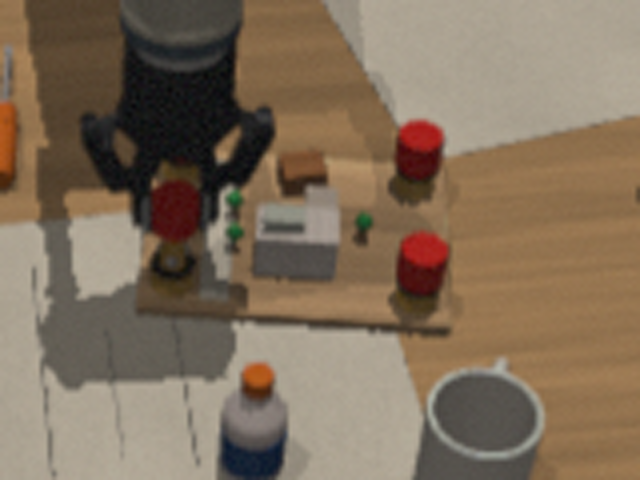

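The scene view shows the cap (175,210) directly above the stud and washer (172,262). Wrist measurement agrees to within 0.5 mm. Descend.

```bash
python3 -m inch '[{"translation":[0,0,-0.05],"rotation":[0,0,0],"fingers":0.2},{"translation":[0,0,-0.1],"rotation":[0,0,0],"fingers":0.2},{"translation":[0,0,-0.14],"rotation":[0,0,0],"fingers":0.2},{"translation":[0,0,-0.18],"rotation":[0,0,0],"fingers":0.2},{"translation":[0,0,-0.22],"rotation":[0,0,0],"fingers":0.2},{"translation":[0,0,-0.26],"rotation":[0,0,0],"fingers":0.2},{"translation":[0,0,-0.28],"rotation":[0,0,0],"fingers":0.2},{"translation":[0,0,-0.28],"rotation":[0,0,0],"fingers":0.2}]'
```

```text
clock: 18.55
eef_pos: [559.6, 31.1, 76.1]
ee_rot: [-0.0, 1.0, -0.02, -0.0]
contact_force: [-0.8, -0.2, -0.5]
grip_width: 34.7
grasp_force: 59.7
```

No side force. Push through the click.

```bash
python3 -m inch '[{"translation":[0,0,-0.02],"rotation":[0,0,0],"fingers":0.2},{"translation":[0,0,-0.04],"rotation":[0,0,0],"fingers":0.2},{"translation":[0,0,-0.06],"rotation":[0,0,0],"fingers":0.2},{"translation":[0,0,-0.08],"rotation":[0,0,0],"fingers":0.2},{"translation":[0,0,-0.1],"rotation":[0,0,0],"fingers":0.2},{"translation":[0,0,-0.12],"rotation":[0,0,0],"fingers":0.2},{"translation":[0,0,-0.13],"rotation":[0,0,0],"fingers":0.2},{"translation":[0,0,-0.13],"rotation":[0,0,0],"fingers":0.2}]'
```

```text
clock: 19.55
eef_pos: [559.0, 31.2, 64.7]
ee_rot: [-0.0, 1.0, -0.02, -0.001]
contact_force: [1.9, -0.4, -5.7]
grip_width: 34.6
grasp_force: 60.2
```

```bash
python3 -m inch '[{"translation":[0,0,-0.01],"rotation":[0,0,0],"fingers":0.2},{"translation":[0,0,-0.02],"rotation":[0,0,0],"fingers":0.2},{"translation":[0,0,-0.03],"rotation":[0,0,0],"fingers":0.2},{"translation":[0,0,-0.035],"rotation":[0,0,0],"fingers":0.2},{"translation":[0,0,-0.04],"rotation":[0,0,0],"fingers":0.2},{"translation":[0,0,-0.04],"rotation":[0,0,0],"fingers":0.2},{"translation":[0,0,-0.04],"rotation":[0,0,0],"fingers":0.2},{"translation":[0,0,-0.04],"rotation":[0,0,0],"fingers":0.2}]'
```

```text
clock: 20.55
eef_pos: [559.8, 31.1, 63.0]
ee_rot: [-0.0, 1.0, -0.02, 0.0]
contact_force: [-0.9, 0.4, 2.9]
grip_width: 34.4
grasp_force: 60.7
```

The click has passed (force turned negative, and now it is resting on the washer). Squeeze further.

```bash
python3 -m inch '[{"translation":[0,0,-0.005],"rotation":[0,0,0],"fingers":0.2},{"translation":[0,0,-0.01],"rotation":[0,0,0],"fingers":0.2},{"translation":[0,0,-0.015],"rotation":[0,0,0],"fingers":0.2},{"translation":[0,0,-0.02],"rotation":[0,0,0],"fingers":0.2},{"translation":[0,0,-0.025],"rotation":[0,0,0],"fingers":0.2},{"translation":[0,0,-0.025],"rotation":[0,0,0],"fingers":0.2},{"translation":[0,0,-0.025],"rotation":[0,0,0],"fingers":0.2},{"translation":[0,0,-0.025],"rotation":[0,0,0],"fingers":0.2}]'
python3 -c "
from h import *
for i in range(4): rel(); print(arm.state()['contact_force'])"
```

```text
clock: 21.55
eef_pos: [559.8, 31.1, 61.7]
ee_rot: [-0.0, 1.0, -0.02, 0.0]
contact_force: [-3.5, -0.3, 8.1]
grip_width: 34.9
grasp_force: 61.3
tcp [559.9  31.1  61.7] held 5556 ext mid [559.5  31.7] [31.4 32.4] circle (558.9877319335938, 31.872533798217773) 17.775386810302734
tip 775 ((559.4396362304688, 31.45418930053711), 19.674497604370117) [572.08589287  30.65187486  57.14592579]
washer 248 ((565.634033203125, 31.547739028930664), 17.73406219482422) [572.99499249  31.18891666  36.78750982]
[-3.3167997   0.03472125  7.87739492]
tcp [559.9  31.1  61.7] held 5580 ext mid [559.5  31.8] [31.3 32.6] circle (559.0042114257812, 31.649580001831055) 17.887649536132812
tip 783 ((559.4576416015625, 31.73492431640625), 19.887052536010742) [572.12303421  30.57094105  57.22072953]
washer 243 ((566.00048828125, 31.520076751708984), 18.027034759521484) [573.01360381  31.51109259  36.78444581]
[-2.40230181  0.08625839  7.88993475]
tcp [559.9  31.1  61.7] held 5563 ext mid [559.5  31.8] [31.4 32.6] circle (558.9805908203125, 31.803823471069336) 17.78367042541504
tip 790 ((559.522705078125, 31.734960556030273), 19.854888916015625) [572.11941814  30.63227833  57.11748076]
washer 251 ((565.7421264648438, 31.352705001831055), 17.900470733642578) [572.98520728  30.77016186  36.83476743]
[-2.54906506 -0.58814651  7.87121088]
tcp [559.9  31.1  61.7] held 5571 ext mid [559.5  31.8] [31.4 32.5] circle (559.2750244140625, 31.906204223632812) 17.71304702758789
tip 771 ((559.6049194335938, 31.761640548706055), 19.85883331298828) [572.15908313  30.66835304  57.20259992]
washer 238 ((566.0896606445312, 31.53746223449707), 17.83128547668457) [573.1401216   31.16765995  36.87697379]
[-2.62634863  0.2143451   8.11200537]
```

```bash
python3 -m inch '[{"translation":[0,0,-0.006],"rotation":[0,0,0],"fingers":0.2},{"translation":[0,0,-0.012],"rotation":[0,0,0],"fingers":0.2},{"translation":[0,0,-0.012],"rotation":[0,0,0],"fingers":0.2},{"translation":[0,0,-0.012],"rotation":[0,0,0],"fingers":0.2},{"translation":[0,0,-0.012],"rotation":[0,0,0],"fingers":0.2},{"translation":[0,0,-0.012],"rotation":[0,0,0],"fingers":0.2},{"translation":[0,0,-0.012],"rotation":[0,0,0],"fingers":0.2},{"translation":[0,0,-0.012],"rotation":[0,0,0],"fingers":0.2}]'
```

```text
clock: 22.75
eef_pos: [559.9, 31.1, 61.2]
ee_rot: [-0.0, 1.0, -0.02, 0.001]
contact_force: [-3.0, -0.2, 10.1]
grip_width: 34.7
grasp_force: 61.5
```

```bash
python3 -c "
from station import arm
print(arm.finish_job())"
```

```text
the job is handed in; nothing more can be done
None
```

I handed the job in with the cap clicked onto the bare stud and still gripped, pressed down at about 10 N with its underside about 22 mm above the stud's foot; the arm touched nothing else on the table, and the verdict was not shown.

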